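Nudge the stitching guide home on its pins

TASK

The aluminium guide plate has been left leaning on top of the punching jig's two locating pins. Without grasping, lifting or tipping it up, nudge it across with your fingers until both of its large holes drop over the pins, pressing on it from above if it hangs up, so that it lies flush on the jig's wooden base. Leave everything else where it stands, and finish clear of everything.

Things in the scene. Friction and masses are not known exactly. Their poses are not given: they have to be found in the camera images.
- jig: Jig, fixed to the table: flat plywood base 240 mm (x) by 260 mm (y) by 14 mm thick, origin at the centre of its underside on the table, z up; its -x side faces the robot, turned up to 0.25 rad. Two steel pins stand on it at x = -50 mm, y = +50 and -50 mm. The seated plate has its centre at x = -8 mm, y = 0 of the jig, its underside at z = 14 mm, and its edges parallel to the base's.
- pin_left (a point): Foot of the left (+y) pin's axis, on the base's top face, axes as the jig's. Each pin is 10 mm in diameter and rises 10 mm above the base; its top 3 mm taper to 7 mm. The pins are hidden under the plate at first, but thin black lines scribed on the base cross at each pin and run out to the base's edges.
- pin_right (a point): Foot of the right (-y) pin's axis, on the base's top face; same pin.
- plate: Loose aluminium guide plate 120 mm (x) by 160 mm (y) by 6 mm thick, 0.2 to 0.42 kg, origin at the centre of its underside, z through its thickness. It starts leaning at about 0.13 rad: far (+x) edge on the base, underside on both pin tops, robot-side edge raised about 15 mm. It lies 18 to 30 mm too near the robot along the jig's x, up to 20 mm off along y, turned up to 0.16 rad.
- hole_left (a point): Centre of the left (+y) hole on the plate's underside, axes as the plate's. Two round through holes of 14 mm diameter lie near the plate's robot-side edge, at x = -42 mm, y = +50 and -50 mm of the plate; the small black dots on the plate are only marks.
- hole_right (a point): Centre of the right (-y) hole on the plate's underside, axes as the plate's.
- punch: standing brass hole punch, 22 mm diameter, 80 mm tall, on the far left of the jig's base, graspable; bystander; origin at the centre of its underside
- jar: small amber glass jar with black lid, 40 mm diameter, 50 mm tall, on the far right of the jig's base, graspable; bystander; origin at the centre of its underside
- block: dark wooden block 90 x 50 x 20 mm lying on the table right of the jig; bystander; origin at the centre of its underside
- hammer: mallet with wooden handle and white plastic head, 245 mm long, lying on the table left of the jig; bystander; origin on the table under its handle
- glue: white bottle, 48 mm diameter, 110 mm tall, standing beyond the jig; bystander; origin at the centre of its underside
- strop: light wooden bar 50 x 160 x 14 mm lying beyond the jig; bystander; origin at the centre of its underside
- can: closed steel can, 56 mm diameter, 70 mm tall, standing beyond the jig; bystander; origin at the centre of its underside
There are look-alikes about, which are no part of the job. Several things have the shape of the plate; the one meant has the colours described above.

How it is judged:
At the end, for the whole second after the job is handed in: Both holes are over their own pins (hole and pin axes within 4 mm) and the plate lies flat on the base at rest: its underside at each hole no more than 2 mm above the base's top face, tilt to the base under 0.03 rad (horizontal distance between hole_left and pin_left below 0.004 m and horizontal distance between hole_right and pin_right below 0.004 m and z of each of hole_left, hole_right in the frame of jig below 0.016 m and angle between the z axis of plate and the z axis of jig, either way round below 0.03 rad and linear speed of plate below 0.01 m/s); the robot touches nothing.
It fails at once if the plate is lifted: its centre rises more than 34 mm above the table (it starts at about 22 mm) (z of plate in the frame of jig above 0.034 m).
It fails at once if the plate is tipped up more than 0.35 rad (angle between plate's own z axis and vertical above 0.35 rad).
It fails at once if another thing is moved by more than 15 mm (distance of any of punch, jar, block, hammer, glue, strop, can from where it was at the start of the episode above 0.015 m).
It also fails if it takes over 64 s, if anything falls off the work surface, if the arm or the gripper's body presses on something with over 40 N, if the wrist force passes 120 N, or if a joint passes its speed limit or range.

ROBOT

A 7-joint arm with a two-finger parallel gripper is mounted at the origin on the work surface. World frame = base frame: x ahead of the robot, y to its left, z up, the work surface at z = 0. Lengths are in m, angles in rad, forces in N, time in s.
With the tool pointing down it reaches from about 0.425 to 0.875 m from the base axis. Payload 8.4 kg.
Tool frame: the origin (TCP) lies between the finger pads; the fingertips stand ahead of it and the grasp point (between the pads) lies 8 mm behind it (manip.tip_reach is the z of the fingertips in the tool frame, in m); z points along the fingers, y is the direction in which the jaws open and shut (so a half turn about z gives the same grasp; the last joint's range is limited). The gripper opens to 87 mm and grips with 3 to 60 N. Pads are 19 mm wide; open, the fingers measure 117 mm over their backs; the gripper's body (75 mm by 190 mm) begins 51 mm behind the grasp point.
Start: joints at [-1.224, 0.333, 0.04, 1.465, -0.013, 1.343, -0.059], TCP at [0.28, 0.586, 0.234] pointing down, gripper open.
Joint ranges: [-2.58, 2.58], [-0.38, 2.09], [-1.3, 1.39], [0.25, 2.4], [-1.5, 4.64], [0.08, 2.09], [-2.65, 2.65]. Speed limits (rad/s): [2.22, 2.22, 2.79, 2.79, 3.14, 3.14, 3.14].

INTERFACE

Orientations are given as a unit quaternion [x, y, z, w].
In Python, from workcell import get_state, viewer, manip gives the robot as it stands. The module is installed in compiled form; this text tells all that it offers.
- The arm moves only by the tool play_rows, never from a script. Its argument "plan" is a list of rows, each a list of 3 entries, a list of its own where there are three numbers: the shift along the tool's x, y, z in m, then the turn about the tool's z in degrees, then the closure in counts, from 0 (fully open) to 255 (shut). In form: [[[tx, ty, tz], spin, grip], ...]. A call has 1 to 12 rows; each row is the pose to reach, as a shift and turn from the pose measured when the call began, along the tool's axes at that moment; what a row does not reach only later rows make up. A row lasts 1/12 s, in which the tool goes at most 41.7 mm and 7.16 degrees, less where a joint would pass 70% of its speed; a pose out of reach is approached as far as the arm can. A call with a gripper value outside its range is refused whole. The fingers move at their own pace and stop on an object; "force" is the grip in N (left out, the last holds). Time passes only in rows, so rows that repeat a pose let the fingers close. It gives the time, the measured TCP pose, the force and the opening at its end, in the units of the state.
- get_state(): the state, without advancing time (a new reading comes with each control period).
- viewer.read_camera(name): name is "scene" or "top" or "wrist"; returns the picture (480x640x3 uint8, blue, green, red); there is no depth.
- viewer.calibration(name): a dict with "fov_y" (degrees; the focal length in pixels is half the picture's height over the tangent of half this angle, whatever the lens; pixels are square), "cx", "cy" (the principal point, pixels), "R" (3x3) and "t" (3): a world point X has camera coordinates R X + t. Camera axes: x right, y down, z forward; pixel columns grow to the right and rows downward; lengths in m; the calibration is good to about 2 mm. The wrist camera is an equidistant fisheye: a pixel r from the principal point sees the ray r / f radians off the axis. A picture is of the moment at which its call begins: read the wrist's pose just before it. calibration takes no time and is no camera call; for the wrist camera it gives the pose at the moment of the call.
- manip.hand_in(): hands the job in, once; it reports no verdict.
Trained networks look in the newest picture that a camera, given by its name, has taken for a name from the list of things; names that differ only in an ending like _2 or _b are one class to them, and where a whole thing is asked for, a point or a joint stands for the part that bears it (a point fixed in the world has none). Each returns a list of dicts, best first, with "p" (0 to 1); they miss things now and then, are a little off and sometimes report something else, mostly with a low value. They report only what shows in the picture. A call takes as long as a camera call. They do not tell look-alikes from the thing itself.
- viewer.search_frame(camera, thing): "box" ([left, top, width, height] as shares, 0 to 1, of the picture: columns of its width, rows of its height, round what is visible of it).
The state is a dict: "t": time; "joints": joint angles; "joint_vel": joint speeds; "tau": joint torques, N m; "eef_pos": TCP position; "tool_rot": TCP orientation; "contact_force": force on the tool from outside, world axes, zero at the start; "wrist_torque": the same for the moment, N m; "width": finger opening in m.
Only numpy, scipy, OpenCV 4.12 (cv2) and the standard library are available. Lean on these libraries where they do the work, as an engineer would, in place of code of your own. Each camera call takes 0.05 s, during which the arm holds its last target.

## Working session

There is one attempt and no reset: what is moved stays moved. The work goes in short steps, Python scripts to look and compute and a tool call to move; the robot and the scene stay as the last step left them, time stands still between calls to the robot, and variables do not carry over. Pictures are saved under pics/ and viewed, and the job is handed in when it is done.

Besides the shell and the picture viewer there is one more tool, called after "Emit:" in YAML: its name, and indented under it one key for each argument. play_rows: Moves the arm, as the interface text tells. Its arguments: {"type":"object","properties":{"plan":{"type":"array","items":{"type":"array"}},"force":{"type":"number"}},"required":["plan"]}

```bash
mkdir -p pics; python3 - <<'E'
from workcell import get_state, viewer, manip
import cv2
s=get_state();print(s, manip.tip_reach)
for n in ["scene","top","wrist"]:
    im=viewer.read_camera(n);cv2.imwrite(f"pics/{n}0.png",im)
    print(n,viewer.calibration(n))
    for th in ["plate","jig"]:
        print(th,viewer.search_frame(n,th)[:4])
E
```

```text
{'t': 0.0, 'joints': array([-1.22417526,  0.33391717,  0.03985083,  1.46624988, -0.0133884 ,
        1.3432737 , -0.05847125]), 'joint_vel': array([ 0.00118683, -0.00018853, -0.00086164,  0.00073507, -0.00095725,
       -0.00012864, -0.00102001]), 'tau': array([ 4.96321736e-04, -6.56351709e+01,  1.33524545e+00, -4.03804207e+01,
       -5.97610418e-02,  4.46467940e-02,  1.72898922e-04]), 'eef_pos': array([0.28010769, 0.58606841, 0.23266535]), 'tool_rot': array([ 2.21051387e-01,  9.75261841e-01, -7.82090646e-04, -1.19964815e-04]), 'contact_force': array([-0.93469226, -0.54149135, -0.03776708]), 'wrist_torque': array([-0.00989263,  0.04679392, -0.0053759 ]), 'width': 0.0869206001313087} 0.011
scene {'fov_y': 42.805632802565654, 'cx': 324.514019492162, 'cy': 241.51065424478153, 'R': array([[-0.56136816,  0.82745679,  0.0134553 ],
       [ 0.57324581,  0.40052852, -0.71481896],
       [-0.59687104, -0.39356341, -0.6991801 ]]), 't': array([ 0.35390373, -0.25803143,  1.55266823])}
plate [{'box': [0.3209, 0.261, 0.0909, 0.0975], 'p': 0.92}, {'box': [0.4047, 0.4279, 0.1406, 0.1431], 'p': 0.81
[... 373 characters left out ...]
  0.55596943,  1.04680162])}
plate [{'box': [0.5389, 0.6567, 0.1356, 0.181], 'p': 0.93}, {'box': [0.4672, 0.44, 0.1278, 0.1437], 'p': 0.75}, {'box': [0.6998, 0.5769, 0.1405, 0.1858], 'p': 0.57}, {'box': [0.2233, 0.4971, 0.1294, 0.1867], 'p': 0.56}]
jig [{'box': [0.4247, 0.3496, 0.2122, 0.2583], 'p': 0.79}]
wrist {'fov_y': 65.70646984690485, 'cx': 322.58902851552057, 'cy': 243.0256739029821, 'R': array([[ 4.30808531e-01,  9.02443351e-01,  9.03423626e-05],
       [ 8.58533822e-01, -4.09877836e-01,  3.08090631e-01],
       [ 2.78071371e-01, -1.32650510e-01, -9.51357007e-01]]), 't': array([-0.65100143, -0.03729629,  0.38962919])}
plate [{'box': [0.3005, 0.8167, 0.0314, 0.045], 'p': 0.56}]
jig []
```

View pics/top0.png

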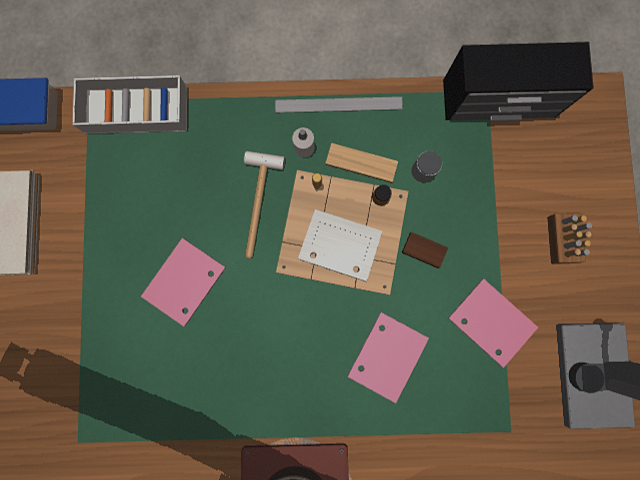

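View pics/scene0.png

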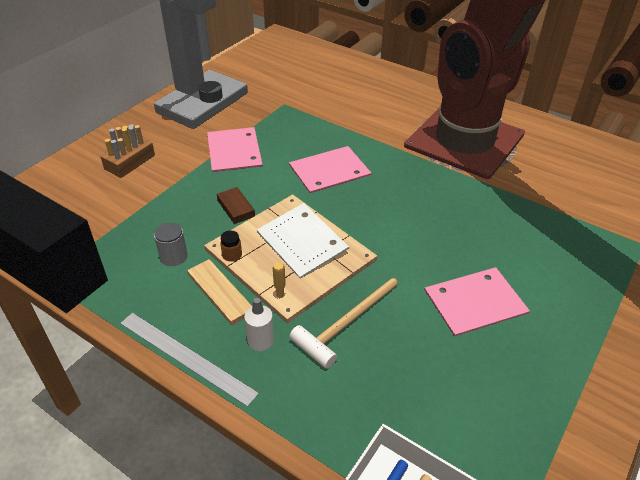

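Candidates for the plate in the top view are the aluminium one on the jig (341,245) and three pink look-alikes at (183,282), (390,357) and (493,323). I choose the aluminium one on the jig and check it in a close crop.

```bash
python3 - <<'E'
import cv2
a=cv2.imread("pics/top0.png")[160:305,265:425]
cv2.imwrite("pics/top0c.png",cv2.resize(a,None,fx=5,fy=4,interpolation=cv2.INTER_CUBIC)[:, :800]) if 0 else cv2.imwrite("pics/top0c.png",cv2.resize(a,None,fx=4,fy=4,interpolation=cv2.INTER_CUBIC))
b=cv2.imread("pics/scene0.png")[185:325,200:385]
cv2.imwrite("pics/scene0c.png",cv2.resize(b,None,fx=4,fy=4,interpolation=cv2.INTER_CUBIC))
E
```

```text
(no output)
```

View pics/top0c.png

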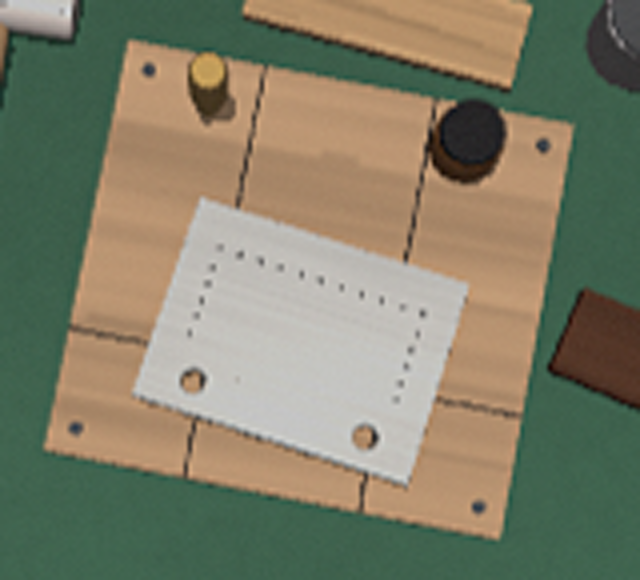

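View pics/scene0c.png

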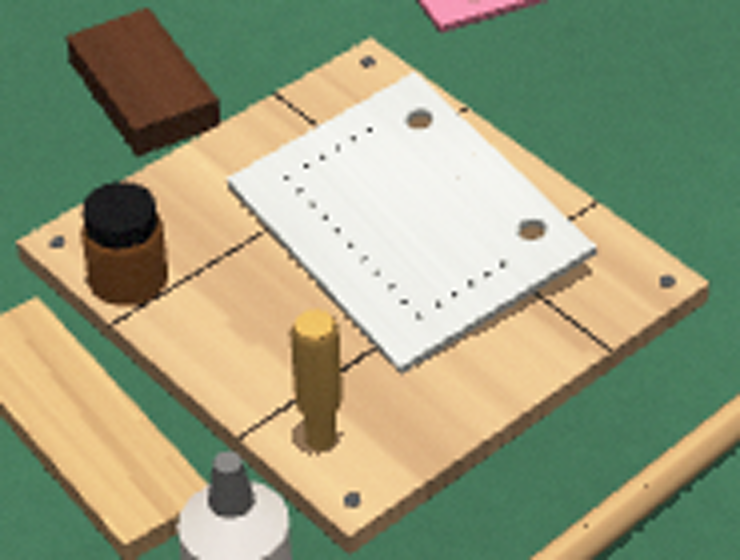

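The crop confirms it: the white-metal plate with two holes (top view ~(313,255) and ~(356,269)) lies on the plywood jig, and the scribed lines are visible on the base. Next I fit the jig and plate poses.

```bash
cat > h.py <<'E'
import numpy as np, cv2, sys
from scipy.optimize import least_squares
from scipy.spatial.transform import Rotation as Ro
from workcell import get_state, viewer, manip
def proj(c,X,fish=False):
    X=np.atleast_2d(X); p=X@np.array(c['R']).T+np.array(c['t'])
    f=240/np.tan(np.radians(c['fov_y']/2))
    if fish:
        r=np.hypot(p[:,0],p[:,1]); th=np.arctan2(r,p[:,2]); k=f*th/r
    else: k=f/p[:,2]
    return np.c_[c['cx']+k*p[:,0],c['cy']+k*p[:,1]]
Z=14
JP={'fl':(120,130,Z),'fr':(120,-130,Z),'nr':(-120,-130,Z),'nl':(-120,130,Z),
'lfl':(120,50,Z),'lfr':(120,-50,Z),'lnl':(-120,50,Z),'lnr':(-120,-50,Z),'ll':(-50,130,Z),'lr':(-50,-130,Z)}
PP={'fl':(60,80,6),'fr':(60,-80,6),'nr':(-60,-80,6),'nl':(-60,80,6),'hl':(-42,50,6),'hr':(-42,-50,6)}
def jigT(q,X): 
    R=Ro.from_euler('z',q[2]).as_matrix(); return np.asarray(X)/1000@R.T+[q[0],q[1],0]
def plT(q,X): # x,y,z,yaw,pitch,roll
    R=Ro.from_euler('ZYX',q[3:6]).as_matrix(); return np.asarray(X)/1000@R.T+q[:3]
E
cat > m0.py <<'E'
from h import *
T=lambda a,b:(265+a/4-.375,160+b/4-.375); S=lambda a,b:(200+a/4-.375,185+b/4-.375)
jt={'fl':T(128,42),'fr':T(573,124),'nl':T(45,450),'nr':T(500,536),'lfl':T(265,67),'lfr':T(434,99),'lnl':T(187,476),'lnr':T(362,509),'ll':T(70,328),'lr':T(522,413)}
js={'fl':S(350,537),'fr':S(18,243),'nr':S(371,38),'nl':S(708,286),'lfl':S(240,438),'lfr':S(112,323),'lnl':S(597,204),'ll':S(611,350),'lr':S(277,96),'lnr':S(467,109)}
pt={'fl':T(203,198),'fr':T(468,285),'nr':T(408,483),'nl':T(134,394),'hl':T(193,380),'hr':T(365,437)}
ps={'fl':S(402,367),'fr':S(229,182),'nr':S(412,72),'nl':S(596,248),'hl':S(532,229),'hr':S(419,118)}
ct=viewer.calibration('top');cs=viewer.calibration('scene')
def res(q):
    r=[]
    for c,d in((ct,jt),(cs,js)):
        r.append(proj(c,jigT(q,[JP[k] for k in d]))-np.array(list(d.values())))
    return np.vstack(r)
s=least_squares(lambda q:res(q).ravel(),[.6,0,0],x_scale=.01,loss='soft_l1');J=s.x
print('jig',J);print(np.abs(res(J)).round(1).tolist())
def rp(q):
    return np.vstack([proj(c,plT(q,[PP[k] for k in d]))-np.array(list(d.values())) for c,d in((ct,pt),(cs,ps))])
s=least_squares(lambda q:np.r_[rp(q).ravel(),(q[5])/.02,(q[4]-.128)/.02,(q[2]-.022)/.001],[J[0],J[1],.022,J[2],.128,0],x_scale=.01,loss='soft_l1');P=s.x
print('plate',P);print(rp(P).round(1).tolist())
R=Ro.from_euler('z',-J[2]).as_matrix()
def inj(X): return ((X-[J[0],J[1],0])@R.T*1000).round(1)
print('plate pts in jig mm',dict(zip(PP,inj(plT(P,list(PP.values()))).tolist())),'c',inj(P[:3][None]),'yaw rel',P[3]-J[2])
np.savez('jp.npz',J=J,P=P)
E
python3 m0.py
```

```text
jig [ 0.58060901 -0.11882175 -0.21732521]
[[0.0, 0.5], [0.0, 0.2], [0.1, 0.3], [0.1, 0.3], [0.2, 0.4], [0.4, 0.4], [0.7, 0.0], [0.6, 0.2], [0.1, 0.1], [0.0, 0.3], [0.1, 0.1], [0.4, 0.4], [0.2, 0.2], [0.6, 1.1], [0.2, 0.1], [0.2, 0.6], [0.3, 0.8], [0.4, 0.2], [0.9, 0.8], [0.2, 0.5]]
plate [ 0.54804035 -0.11201107  0.0214605  -0.3453059   0.12840144 -0.00624221]
[[-0.7, -0.2], [0.3, -0.3], [-0.0, 0.2], [-0.5, -0.2], [0.2, -0.0], [0.1, -0.2], [-0.3, 0.0], [-0.5, -0.4], [0.7, 0.0], [0.2, -0.9], [0.1, -0.3], [0.1, 0.2]]
plate pts in jig mm {'fl': [36.7, 71.3, 19.2], 'fr': [16.4, -87.4, 20.2], 'nr': [-101.7, -72.2, 35.6], 'nl': [-81.4, 86.5, 34.6], 'hl': [-67.5, 54.5, 32.5], 'hr': [-80.2, -44.7, 33.1]} c [[-33.3  -0.4  21.5]] yaw rel -0.12798069770150597
```

```bash
cat >> h.py <<'E'
def go(jx,jy,tipz,rel=0.):
    """print shift in tool axes (mm) and spin (deg) from present pose to jig-frame (mm) target; tool y along jig y (+rel deg)"""
    J=np.load('jp.npz')['J']; s=get_state()
    X=jigT(J,[[jx,jy,0]])[0]; X[2]=tipz/1000+manip.tip_reach
    R=Ro.from_quat(s['tool_rot']).as_matrix()
    d=R.T@(X-s['eef_pos'])*1000
    ya=np.arctan2(R[1,1],R[0,1]); w=J[2]+np.pi/2+np.radians(rel)
    e=(w-ya+np.pi/2)%np.pi-np.pi/2
    print('target',X.round(4),'shift',d.round(1),'spin',(-np.degrees(e)).round(2))
def where():
    J=np.load('jp.npz')['J']; s=get_state()
    p=(s['eef_pos']-[J[0],J[1],0])@Ro.from_euler('z',J[2]).as_matrix()*1000
    R=Ro.from_quat(s['tool_rot']).as_matrix()
    print('t',s['t'],'tcp jig',p.round(1),'tipz',p[2].round(1)-11,'rel',(np.degrees(np.arctan2(R[1,1],R[0,1])-J[2])-90).round(2),'F',s['contact_force'].round(2),'w',s['width'])
E
python3 -c "
from h import *
where();go(-120,0,150);go(-120,0,18)"
```

```text
t 0.45 tcp jig [-445.3  623.9  233.5] tipz 222.5 rel -13.09 F [ 0.12 -0.23 -0.31] w 0.08716949048936588
target [ 0.4634 -0.0929  0.161 ] shift [-458.2 -534.    72.6] spin -13.09
target [ 0.4634 -0.0929  0.029 ] shift [-458.2 -533.9  204.6] spin -13.09
```

Emit:
play_rows:
  plan:
    - [[-0.032, -0.024, 0.005], -2, 0]
    - [[-0.063, -0.048, 0.01], -4, 0]
    - [[-0.095, -0.072, 0.02], -6, 0]
    - [[-0.126, -0.096, 0.03], -8, 0]
    - [[-0.158, -0.12, 0.03], -10, 0]
    - [[-0.19, -0.144, 0.04], -12, 0]
    - [[-0.221, -0.168, 0.04], -13, 0]
    - [[-0.253, -0.192, 0.05], -13, 0]
    - [[-0.284, -0.216, 0.05], -13, 0]
    - [[-0.316, -0.24, 0.06], -13, 0]
    - [[-0.347, -0.262, 0.07], -13, 0]
    - [[-0.36, -0.295, 0.07], -13, 0]

```text
t: 1.45
eef_pos: [0.4798, 0.1625, 0.1622]
tool_rot: [0.11, 0.994, -0.001, 0.0]
contact_force: [-1.1, -1.6, -1.3]
width: 0.0872
```

```bash
python3 -c "
from h import *
where();go(-120,0,60);go(-120,0,18)"
```

```text
t 1.45 tcp jig [-159.1  253.   162.2] tipz 151.2 rel -0.18 F [-1.07 -1.59 -1.35] w 0.08718372143473822
target [ 0.4634 -0.0929  0.071 ] shift [ -39.9 -252.8   91.5] spin -0.18
target [ 0.4634 -0.0929  0.029 ] shift [ -39.8 -252.7  133.5] spin -0.18
```

Emit:
play_rows:
  plan:
    - [[-0.006, -0.036, 0.0], 0, 0]
    - [[-0.012, -0.072, 0.0], 0, 0]
    - [[-0.018, -0.108, 0.0], 0, 0]
    - [[-0.024, -0.144, 0.01], 0, 0]
    - [[-0.03, -0.18, 0.02], 0, 0]
    - [[-0.036, -0.216, 0.04], 0, 0]
    - [[-0.04, -0.253, 0.06], 0, 0]
    - [[-0.04, -0.253, 0.09], 0, 0]
    - [[-0.04, -0.253, 0.091], 0, 0]
    - [[-0.04, -0.253, 0.091], 0, 0]

```text
t: 2.28
eef_pos: [0.4625, -0.0932, 0.0708]
tool_rot: [0.11, 0.994, -0.001, -0.001]
contact_force: [0.4, 0.4, -0.3]
width: 0.0872
```

```bash
python3 -c "
from h import *
where();go(-120,0,18)
im=viewer.read_camera('wrist');cv2.imwrite('pics/w1.png',im)
im=viewer.read_camera('scene');cv2.imwrite('pics/s1.png',cv2.resize(im[150:350,180:430],None,fx=3,fy=3))
where()"
```

```text
t 2.2833 tcp jig [-120.9   -0.4   70.8] tipz 59.8 rel -0.23 F [ 0.45  0.38 -0.33] w 0.08723922872489782
target [ 0.4634 -0.0929  0.029 ] shift [-1.   0.5 41.8] spin -0.23
t 2.3833 tcp jig [-119.2    0.8   72.7] tipz 61.7 rel -0.1 F [-0.3   1.01  0.31] w 0.0872771892833782
```

View pics/w1.png

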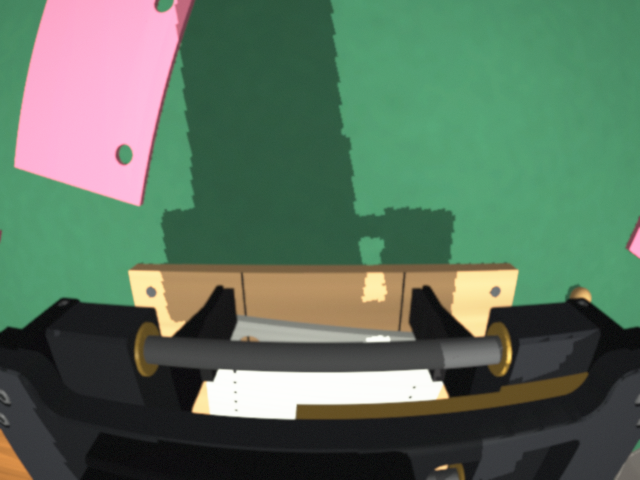

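View pics/s1.png

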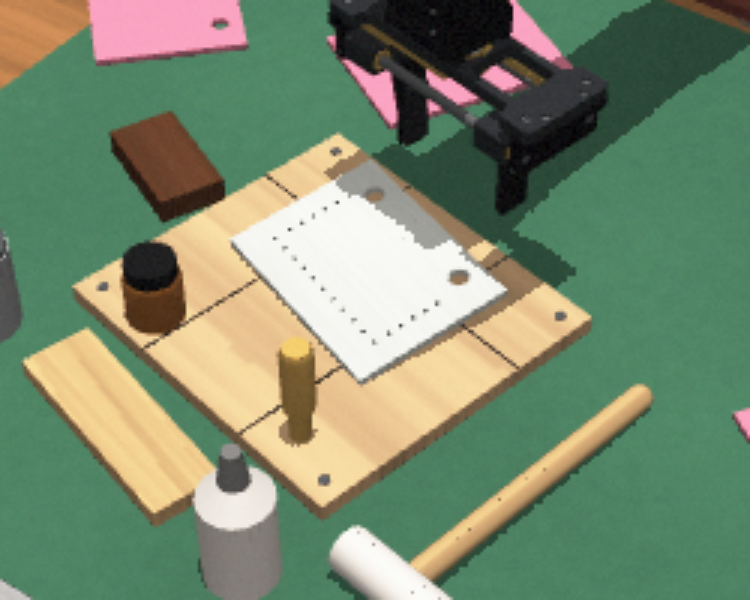

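Emit:
play_rows:
  plan:
    - [[0, 0, 0.02], 0, 0]
    - [[0, 0, 0.042], 0, 0]
    - [[0, 0, 0.042], 0, 0]
    - [[-0.006, 0, 0.042], 0, 0]
    - [[-0.012, 0, 0.042], 0, 0]
    - [[-0.016, 0, 0.042], 0, 0]
    - [[-0.02, 0, 0.042], 0, 0]
    - [[-0.024, 0, 0.042], 0, 0]
    - [[-0.024, 0, 0.042], 0, 0]

```text
t: 3.13
eef_pos: [0.4892, -0.0978, 0.0313]
tool_rot: [0.109, 0.994, -0.001, 0.001]
contact_force: [0.5, -0.3, 1.1]
width: 0.0868
```

```bash
python3 -c "
from h import *
where()
im=viewer.read_camera('scene');cv2.imwrite('pics/s2.png',cv2.resize(im[185:325,200:385],None,fx=4,fy=4,interpolation=cv2.INTER_CUBIC))
where()
im=viewer.read_camera('top');cv2.imwrite('pics/t2.png',cv2.resize(im[160:305,265:425],None,fx=4,fy=4,interpolation=cv2.INTER_CUBIC))
where()"
```

```text
t 3.1333 tcp jig [-93.8   0.8  31.3] tipz 20.3 rel -0.09 F [ 0.51 -0.26  1.12] w 0.08683069102596698
t 3.1833 tcp jig [-94.4   0.8  31.1] tipz 20.1 rel -0.1 F [-0.11 -0.6  -0.26] w 0.08669932325460566
t 3.2333 tcp jig [-94.8   0.7  30.9] tipz 19.9 rel -0.1 F [-0.56 -0.25 -0.35] w 0.0868822312761749
```

View pics/s2.png

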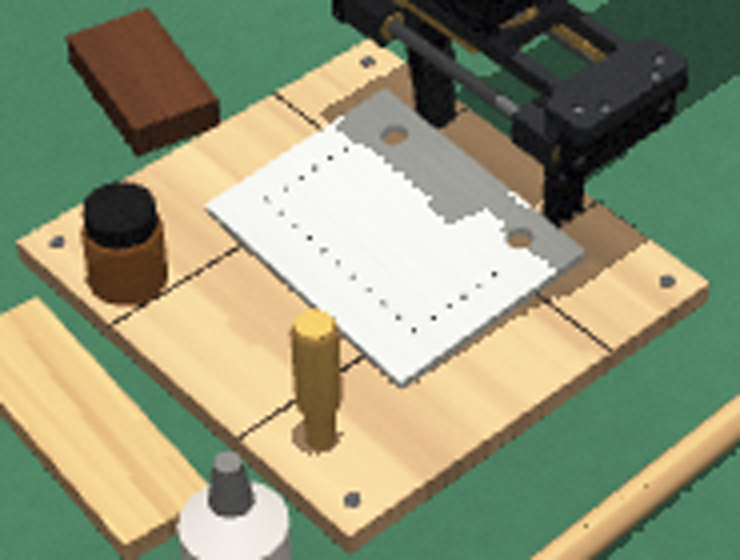

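View pics/t2.png

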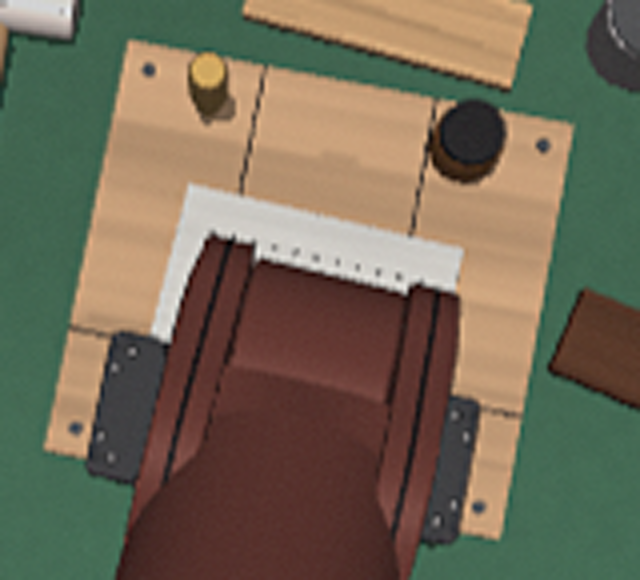

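```bash
cat >> h.py <<'E'
def fitp(ps,pt,pitch=None,save=True):
    """clicks in the 4x crops of scene / top"""
    o=np.load('jp.npz'); J=o['J']; ct=viewer.calibration('top');cs=viewer.calibration('scene')
    T=lambda a:(265+a[0]/4-.375,160+a[1]/4-.375); S=lambda a:(200+a[0]/4-.375,185+a[1]/4-.375)
    ps={k:S(v) for k,v in ps.items()}; pt={k:T(v) for k,v in pt.items()}
    def rp(q): return np.vstack([proj(c,plT(q,[PP[k] for k in d]))-np.array(list(d.values())) for c,d in((ct,pt),(cs,ps)) if d])
    def pri(q):
        x=((q[:2]-J[:2])@[np.cos(J[2]),np.sin(J[2])])
        p=10/(x*1000+60+50)/1 if pitch is None else pitch
        return [q[5]/.01,(q[4]-p)/.01,(q[2]-.014-.06*np.sin(q[4]))/.001]
    q=least_squares(lambda q:np.r_[rp(q).ravel(),pri(q)],o['P'],x_scale=.01,loss='soft_l1').x
    R=Ro.from_euler('z',-J[2]).as_matrix()
    inj=lambda X:((X-[J[0],J[1],0])@R.T*1000).round(1)
    print('res',rp(q).round(1).tolist())
    print({k:inj(plT(q,[(v[0],v[1],0)]))[0].tolist() for k,v in PP.items()},'c',inj(q[:3][None])[0],'yaw rel',(q[3]-J[2]).round(4),'pitch/roll',q[4:].round(3))
    if save: np.savez('jp.npz',J=J,P=q)
E
python3 -c "
from h import *
fitp(dict(fl=(402,386),fr=(205,207),nr=(386,90),nl=(584,255),hl=(520,237),hr=(395,134)),dict(fl=(190,184),fr=(462,248)))"
```

```text
res [[-0.4, -0.6], [0.2, -0.2], [-0.3, -0.5], [0.1, -0.2], [-0.1, -0.2], [0.6, -0.7], [-0.1, 0.4], [-0.0, 0.4]]
{'fl': [43.4, 79.6, 13.5], 'fr': [35.6, -80.2, 13.8], 'nr': [-83.5, -74.4, 27.1], 'nl': [-75.7, 85.4, 26.7], 'hl': [-59.3, 54.6, 24.8], 'hr': [-64.2, -45.3, 25.0]} c [-20.1   2.6  20.3] yaw rel -0.0487 pitch/roll [ 0.111 -0.002]
```

Emit:
play_rows:
  plan:
    - [[-0.003, 0, 0.002], 0, 0]
    - [[-0.006, 0, 0.002], 0, 0]
    - [[-0.009, 0, 0.002], 0, 0]
    - [[-0.01, 0, 0.002], 0, 0]
    - [[-0.01, 0, 0.002], 0, 0]

```text
t: 3.65
eef_pos: [0.4983, -0.0999, 0.0289]
tool_rot: [0.109, 0.994, -0.001, 0.001]
contact_force: [0.6, -0.4, -0.2]
width: 0.087
```

```bash
python3 -c "
from h import *
where()
im=viewer.read_camera('scene');cv2.imwrite('pics/s3.png',cv2.resize(im[185:325,200:385],None,fx=4,fy=4,interpolation=cv2.INTER_CUBIC))
where()
im=viewer.read_camera('top');cv2.imwrite('pics/t3.png',cv2.resize(im[160:305,265:425],None,fx=4,fy=4,interpolation=cv2.INTER_CUBIC))
where()"
```

```text
t 3.65 tcp jig [-84.4   0.7  28.9] tipz 17.9 rel -0.1 F [ 0.61 -0.39 -0.24] w 0.08696837511452792
t 3.7 tcp jig [-84.5   0.7  28.9] tipz 17.9 rel -0.1 F [ 0.22 -0.73  0.73] w 0.0869750133660671
t 3.75 tcp jig [-84.6   0.7  29. ] tipz 18.0 rel -0.1 F [-0.48 -0.27 -0.93] w 0.08679408612911407
```

View pics/s3.png

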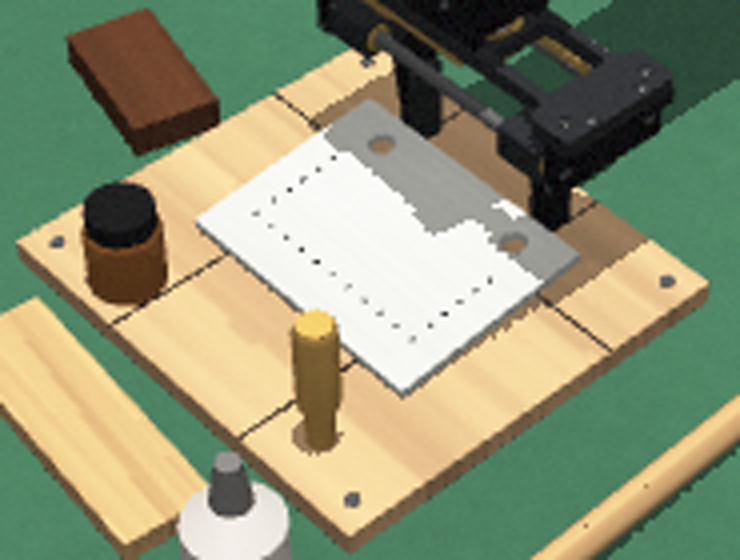

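View pics/t3.png

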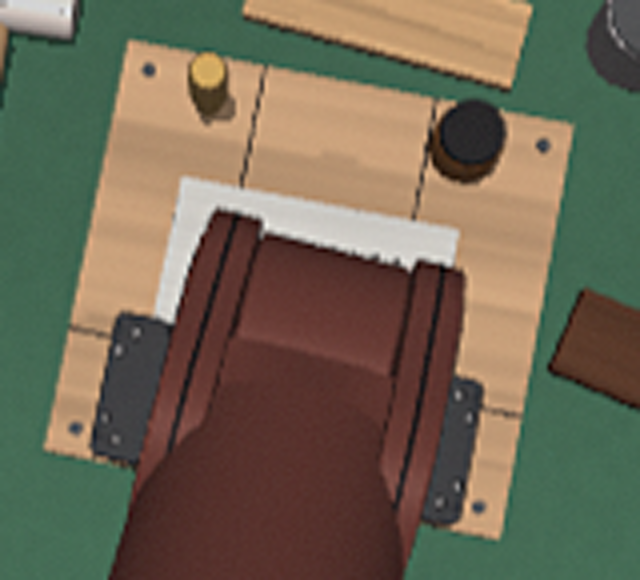

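```bash
python3 -c "
from h import *
fitp(dict(fl=(402,395),fr=(196,219),nr=(370,99),nl=(579,258),hl=(513,243),hr=(381,144)),dict(fl=(182,178),fr=(458,229)))"
```

```text
res [[-0.1, -0.8], [0.2, -0.2], [-0.0, -0.6], [-0.3, 0.2], [0.1, -0.2], [0.4, -0.6], [0.1, 0.2], [0.3, 0.1]]
{'fl': [46.8, 84.0, 13.4], 'fr': [46.0, -76.0, 13.8], 'nr': [-73.3, -75.4, 26.1], 'nl': [-72.6, 84.6, 25.6], 'hl': [-54.9, 54.5, 23.9], 'hr': [-55.3, -45.5, 24.2]} c [-13.3   4.3  19.7] yaw rel -0.0048 pitch/roll [ 0.102 -0.003]
```

Emit:
play_rows:
  plan:
    - [[0.008, 0, 0], 0, 0]
    - [[0.015, 0, -0.005], 0, 0]
    - [[0.015, 0.005, -0.04], 0, 100]
    - [[0.01, 0.035, -0.06], 0, 200]
    - [[-0.01, 0.065, -0.06], 0, 255]
    - [[-0.035, 0.09, -0.06], 0, 255]
    - [[-0.06, 0.11, -0.06], 0, 255]
    - [[-0.072, 0.11, -0.06], 0, 255]
    - [[-0.072, 0.11, -0.06], 0, 255]
    - [[-0.072, 0.11, -0.06], 0, 255]

```text
t: 4.58
eef_pos: [0.5915, -0.0086, 0.089]
tool_rot: [0.11, 0.994, -0.001, 0.001]
contact_force: [-0.2, -1.3, -0.4]
width: 0.0415
```

```bash
python3 -c "
from h import *
where()
im=viewer.read_camera('scene');cv2.imwrite('pics/s4.png',cv2.resize(im[185:325,200:385],None,fx=4,fy=4,interpolation=cv2.INTER_CUBIC))
where();go(-13,108,18)"
```

```text
t 4.5833 tcp jig [-13.2 110.   89. ] tipz 78.0 rel -0.13 F [-0.2  -1.3  -0.41] w 0.04150060242547024
t 4.6333 tcp jig [-13.6 109.6  89. ] tipz 78.0 rel -0.16 F [-0.65 -0.29  0.17] w 0.03751727111076922
target [ 0.5912 -0.0106  0.029 ] shift [-0.6 -1.6 60. ] spin -0.16
```

View pics/s4.png

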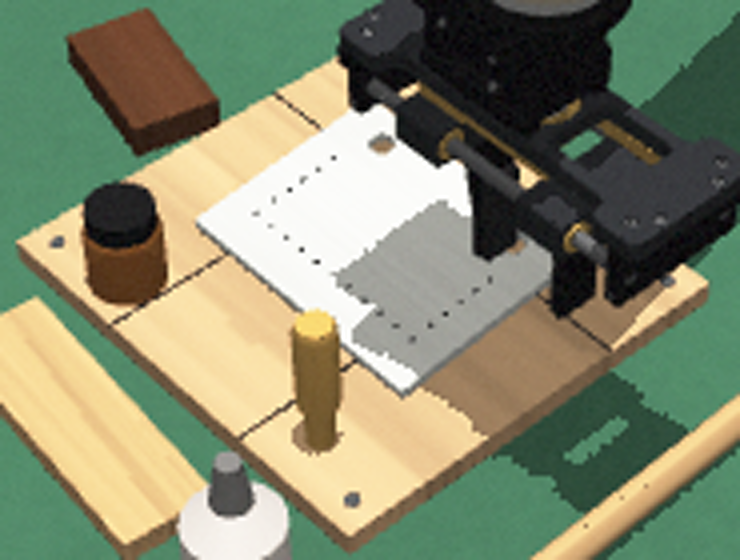

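Emit:
play_rows:
  plan:
    - [[0, 0, 0], 0, 255]
    - [[0, 0, 0], 0, 255]
    - [[0, 0, 0], 0, 255]
    - [[0, 0, 0], 0, 255]
    - [[0, 0, 0], 0, 255]
    - [[0, 0, 0], 0, 255]
    - [[0, 0.0, 0.02], 0, 255]
    - [[0, 0.0, 0.04], 0, 255]
    - [[0, 0.0, 0.055], 0, 255]
    - [[0, 0.0, 0.06], 0, 255]
    - [[0, 0.0, 0.06], 0, 255]

```text
t: 5.55
eef_pos: [0.59, -0.009, 0.0278]
tool_rot: [0.11, 0.994, -0.001, -0.001]
contact_force: [-0.3, -0.3, 0.3]
width: 0.0005
```

```bash
python3 -c "
from h import *
where()
im=viewer.read_camera('scene');cv2.imwrite('pics/s5.png',cv2.resize(im[185:325,200:385],None,fx=4,fy=4,interpolation=cv2.INTER_CUBIC))
where()"
```

```text
t 5.55 tcp jig [-14.5 109.2  27.8] tipz 16.8 rel -0.17 F [-0.29 -0.26  0.27] w 0.0005272063250468097
t 5.6 tcp jig [-13.7 109.4  28.9] tipz 17.9 rel -0.17 F [0.89 0.86 0.12] w 0.0005097145160537626
```

View pics/s5.png

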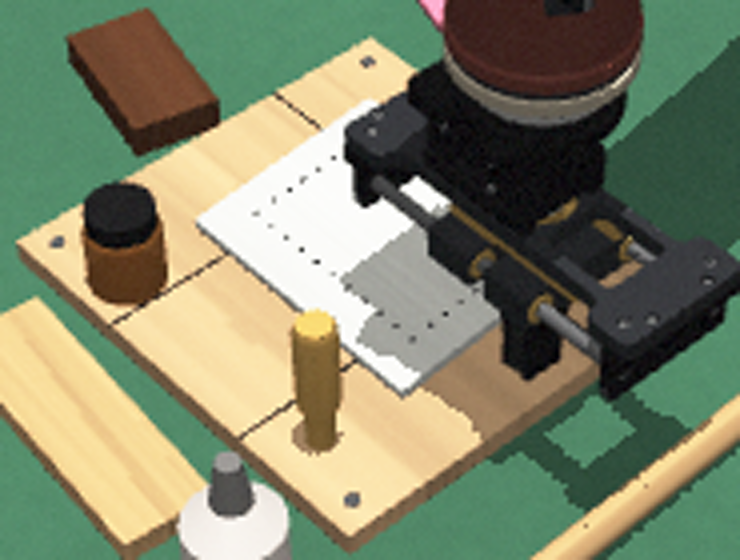

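Emit:
play_rows:
  plan:
    - [[0, -0.004, 0], 0, 255]
    - [[0, -0.008, 0], 0, 255]
    - [[0, -0.011, 0], 0, 255]
    - [[0, -0.0135, 0], 0, 255]
    - [[0, -0.0135, 0], 0, 255]

```text
t: 6.02
eef_pos: [0.5879, -0.0232, 0.0294]
tool_rot: [0.11, 0.994, -0.001, 0.001]
contact_force: [0.0, -0.4, 0.0]
width: 0.0006
```

```bash
python3 -c "
from h import *
where()
im=viewer.read_camera('scene');cv2.imwrite('pics/s6.png',cv2.resize(im[185:325,200:385],None,fx=4,fy=4,interpolation=cv2.INTER_CUBIC))
where()
im=viewer.read_camera('top');cv2.imwrite('pics/t6.png',cv2.resize(im[160:305,265:425],None,fx=4,fy=4,interpolation=cv2.INTER_CUBIC))
where()"
```

```text
t 6.0167 tcp jig [-13.5  94.9  29.4] tipz 18.4 rel -0.24 F [ 0.02 -0.4   0.01] w 0.000554874350776508
t 6.0667 tcp jig [-13.5  95.4  29.3] tipz 18.3 rel -0.22 F [-0.48 -0.19 -0.12] w 0.0006998344324303783
t 6.1167 tcp jig [-13.6  95.8  29.2] tipz 18.2 rel -0.19 F [-0.44  0.4   0.19] w 0.00016505315878196324
```

View pics/s6.png

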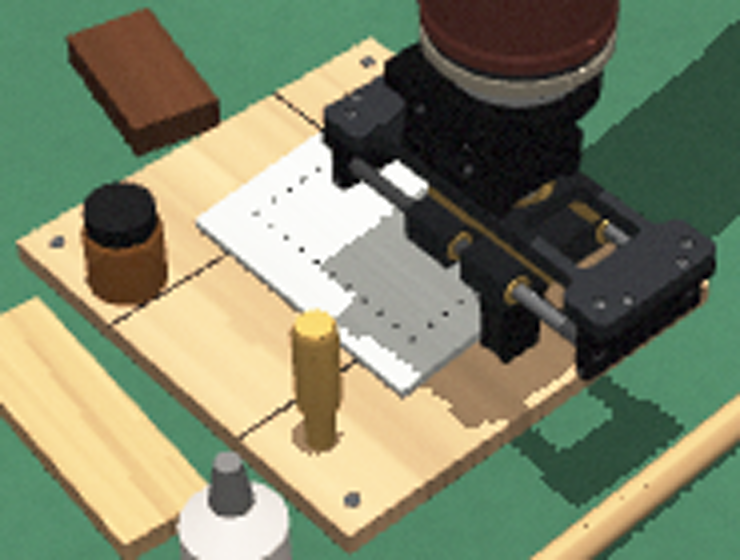

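View pics/t6.png

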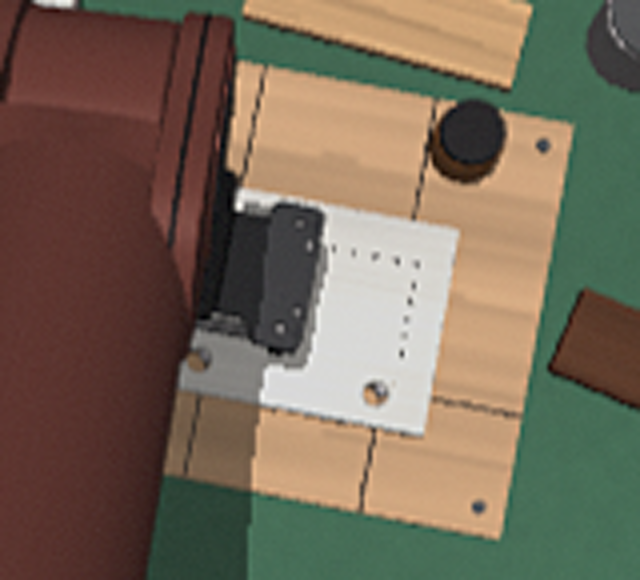

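Emit:
play_rows:
  plan:
    - [[0, -0.002, 0], 0, 255]
    - [[0, -0.004, 0], 0, 255]
    - [[0, -0.005, 0], 0, 255]
    - [[0, -0.005, 0], 0, 255]

```text
t: 6.45
eef_pos: [0.5869, -0.0274, 0.0292]
tool_rot: [0.11, 0.994, -0.001, 0.0]
contact_force: [1.1, -0.1, 0.0]
width: 0.0006
```

```bash
python3 -c "
from h import *
where()
im=viewer.read_camera('scene');cv2.imwrite('pics/s7.png',cv2.resize(im[185:325,200:385],None,fx=4,fy=4,interpolation=cv2.INTER_CUBIC))
where()
im=viewer.read_camera('top');cv2.imwrite('pics/t7.png',cv2.resize(im[160:305,265:425],None,fx=4,fy=4,interpolation=cv2.INTER_CUBIC))
where()"
```

```text
t 6.45 tcp jig [-13.6  90.6  29.2] tipz 18.2 rel -0.2 F [ 1.08 -0.07  0.03] w 0.0006196098474048193
t 6.5 tcp jig [-13.6  90.6  29.2] tipz 18.2 rel -0.2 F [-0.09  0.61  0.15] w 0.000553746956415355
t 6.55 tcp jig [-13.6  90.7  29.2] tipz 18.2 rel -0.19 F [ 0.54 -0.73 -0.02] w 0.0005681383084517975
```

View pics/s7.png

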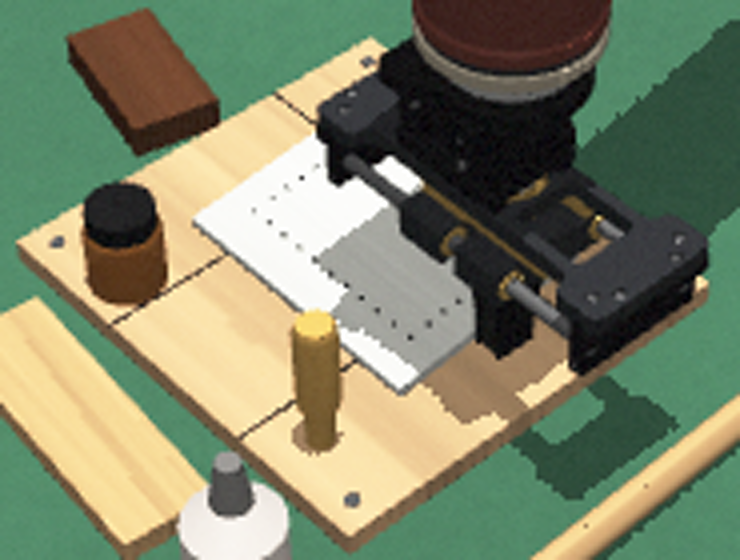

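View pics/t7.png

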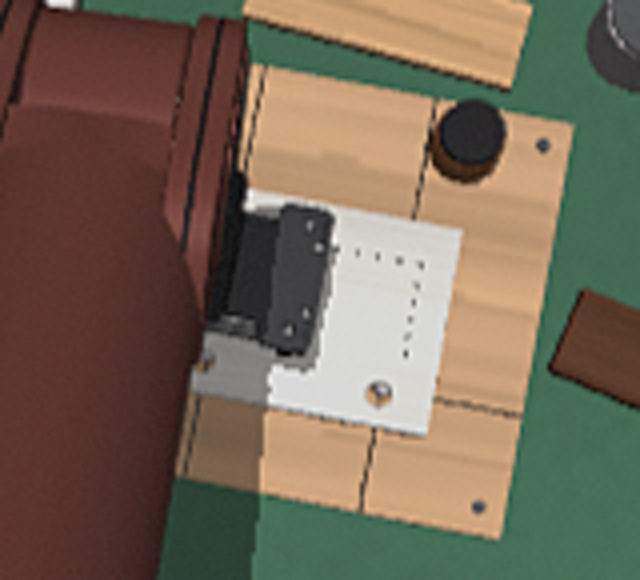

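Emit:
play_rows:
  plan:
    - [[0, -0.0015, 0], 0, 255]
    - [[0, -0.0025, 0], 0, 255]
    - [[0, -0.0025, 0], 0, 255]

```text
t: 6.8
eef_pos: [0.5863, -0.0299, 0.0292]
tool_rot: [0.11, 0.994, -0.001, 0.0]
contact_force: [1.0, 1.4, -0.8]
width: 0.0007
```

```bash
python3 -c "
from h import *
where()
im=viewer.read_camera('scene');cv2.imwrite('pics/s8.png',cv2.resize(im[185:325,200:385],None,fx=4,fy=4,interpolation=cv2.INTER_CUBIC))
where()
im=viewer.read_camera('top');cv2.imwrite('pics/t8.png',cv2.resize(im[160:305,265:425],None,fx=4,fy=4,interpolation=cv2.INTER_CUBIC))
where()"
```

```text
t 6.8 tcp jig [-13.6  88.   29.2] tipz 18.2 rel -0.2 F [ 0.95  1.38 -0.77] w 0.0007264152492046263
t 6.85 tcp jig [-13.7  88.   29.1] tipz 18.1 rel -0.2 F [0.02 0.56 0.06] w 0.0005678386873262961
t 6.9 tcp jig [-13.7  88.1  29.1] tipz 18.1 rel -0.2 F [-0.67  0.08  0.37] w 0.00023506117221670878
```

View pics/s8.png

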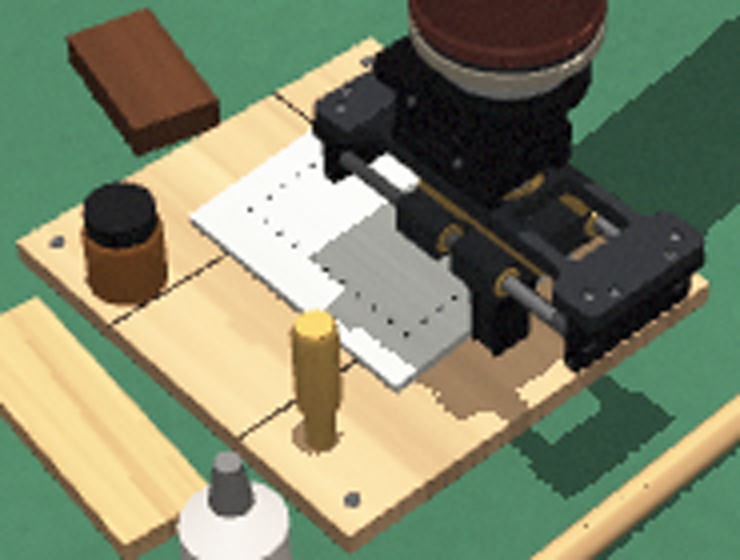

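View pics/t8.png

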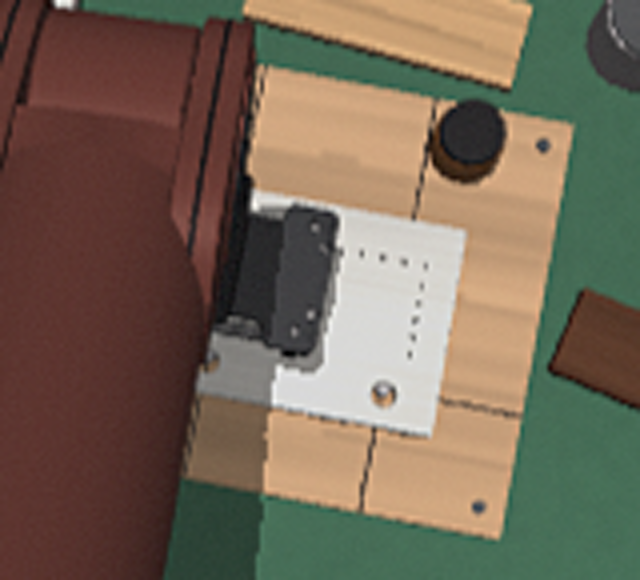

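```bash
python3 -c "
from h import *
fitp(dict(fl=(399,389),fr=(191,218)),dict(fr=(466,231),nr=(433,436),hr=(384,393)))"
```

```text
res [[-0.2, -0.4], [-0.4, -0.2], [-0.1, 0.2], [0.0, -0.7], [-0.2, -0.4]]
{'fl': [45.2, 80.2, 13.6], 'fr': [46.1, -79.8, 13.7], 'nr': [-73.2, -80.4, 26.2], 'nl': [-74.2, 79.6, 26.1], 'hl': [-56.1, 49.7, 24.3], 'hr': [-55.5, -50.3, 24.3]} c [-14.   -0.1  19.9] yaw rel 0.0057 pitch/roll [ 0.104 -0.   ]
```

Emit:
play_rows:
  plan:
    - [[0, 0.008, 0], 0, 255]
    - [[0, 0.012, -0.02], 0, 255]
    - [[0, 0.012, -0.055], 0, 200]
    - [[0.02, -0.01, -0.065], 0, 100]
    - [[0.045, -0.03, -0.065], 0, 0]
    - [[0.065, -0.055, -0.065], 0, 0]
    - [[0.088, -0.085, -0.065], 0, 0]
    - [[0.088, -0.088, -0.065], 0, 0]
    - [[0.088, -0.088, -0.065], 0, 0]
    - [[0.088, -0.088, -0.065], 0, 0]
    - [[0.088, -0.088, -0.065], 0, 0]
    - [[0.088, -0.088, -0.065], 0, 0]

```text
t: 7.9
eef_pos: [0.482, -0.0954, 0.0942]
tool_rot: [0.109, 0.994, -0.001, 0.0]
contact_force: [0.4, 0.3, -0.2]
width: 0.0591
```

```bash
python3 -c "
from h import *
where();go(-100,0,18);go(-80,0,18)"
```

```text
t 7.9 tcp jig [-101.4    1.6   94.2] tipz 83.2 rel -0.11 F [ 0.42  0.25 -0.22] w 0.059066996865489066
target [ 0.483  -0.0973  0.029 ] shift [-1.3 -1.4 65.2] spin -0.11
target [ 0.5025 -0.1016  0.029 ] shift [-21.3  -1.4  65.3] spin -0.11
```

Emit:
play_rows:
  plan:
    - [[-0.001, -0.001, 0.01], 0, 0]
    - [[-0.001, -0.001, 0.02], 0, 0]
    - [[-0.001, -0.001, 0.04], 0, 0]
    - [[-0.001, -0.001, 0.055], 0, 0]
    - [[-0.001, -0.001, 0.065], 0, 0]
    - [[-0.001, -0.001, 0.065], 0, 0]
    - [[-0.006, -0.001, 0.065], 0, 0]
    - [[-0.011, -0.001, 0.065], 0, 0]
    - [[-0.015, -0.001, 0.065], 0, 0]
    - [[-0.018, -0.001, 0.065], 0, 0]
    - [[-0.02, -0.001, 0.065], 0, 0]
    - [[-0.02, -0.001, 0.065], 0, 0]

```text
t: 8.9
eef_pos: [0.502, -0.101, 0.0296]
tool_rot: [0.109, 0.994, -0.001, 0.001]
contact_force: [0.3, 0.0, -0.1]
width: 0.0869
```

```bash
python3 -c "
from h import *
where()
im=viewer.read_camera('scene');cv2.imwrite('pics/s9.png',cv2.resize(im[185:325,200:385],None,fx=4,fy=4,interpolation=cv2.INTER_CUBIC))
where()"
```

```text
t 8.9 tcp jig [-80.6   0.4  29.6] tipz 18.6 rel -0.11 F [ 0.28  0.05 -0.07] w 0.08693806227271543
t 8.95 tcp jig [-81.    0.4  29.5] tipz 18.5 rel -0.11 F [ 0.79 -0.18  0.54] w 0.08677745813743837
```

View pics/s9.png

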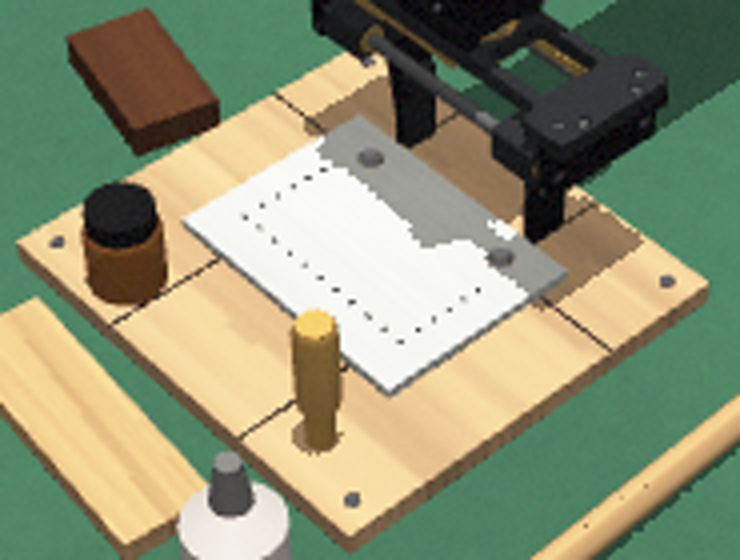

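The plate appears to have dropped: grey pin tops fill the holes at (371,158) and (500,258) in the crop. I'll back off, clear the view and verify.

Emit:
play_rows:
  plan:
    - [[0.01, 0, 0], 0, 0]
    - [[0.02, 0, 0], 0, 0]
    - [[0.025, 0, -0.02], 0, 0]
    - [[0.025, 0.0, -0.06], 0, 0]
    - [[0.025, 0.03, -0.1], 0, 0]
    - [[0.025, 0.07, -0.12], 0, 0]
    - [[0.02, 0.11, -0.14], 0, 0]
    - [[0.01, 0.15, -0.14], 0, 0]
    - [[0.0, 0.19, -0.14], 0, 0]
    - [[0, 0.23, -0.14], 0, 0]
    - [[0, 0.27, -0.14], 0, 0]
    - [[0, 0.27, -0.14], 0, 0]

```text
t: 9.95
eef_pos: [0.559, 0.1711, 0.1683]
tool_rot: [0.105, 0.994, 0.0, 0.0]
contact_force: [-1.2, 1.2, -0.9]
width: 0.0872
```

```bash
python3 -c "
from h import *
im=viewer.read_camera('scene');cv2.imwrite('pics/s10.png',cv2.resize(im[185:325,200:385],None,fx=4,fy=4,interpolation=cv2.INTER_CUBIC));cv2.imwrite('pics/s10full.png',im)
im=viewer.read_camera('top');cv2.imwrite('pics/t10.png',cv2.resize(im[160:305,265:425],None,fx=4,fy=4,interpolation=cv2.INTER_CUBIC))
where()"
```

```text
t 10.05 tcp jig [-82.6 273.4 168.2] tipz 157.2 rel 0.17 F [-0.3  -0.26 -0.34] w 0.08668065773100699
```

View pics/s10.png

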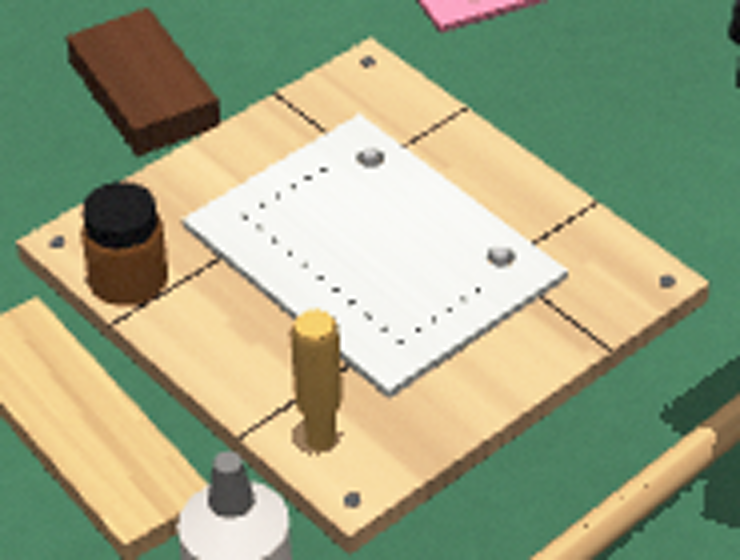

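View pics/t10.png

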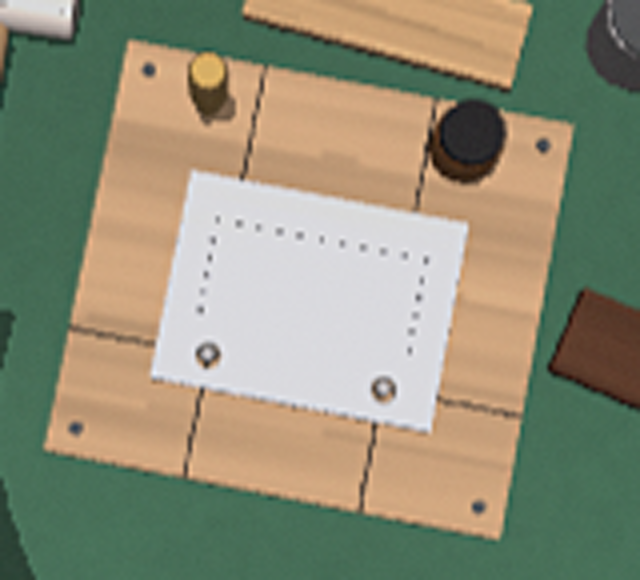

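```bash
python3 -c "
from h import *
a=dict(fl=(391,393),fr=(183,221),nr=(360,114),nl=(568,273),hl=(501,256),hr=(370,157));b=dict(fl=(191,171),fr=(468,224),nr=(433,431),nl=(152,379),hl=(208,354),hr=(383,388))
fitp(a,b,pitch=0.0,save=False)
fitp(a,b,pitch=0.05,save=False)
a0=cv2.imread('pics/scene0.png').astype(int);a1=cv2.imread('pics/s10full.png').astype(int)
"
```

```text
res [[-0.1, -0.1], [-0.0, -0.5], [-0.5, -0.2], [-0.4, -0.5], [0.2, 0.4], [0.2, 0.2], [-0.2, -0.5], [-0.1, -0.4], [-0.2, 0.0], [0.1, -0.7], [0.1, 0.1], [0.2, 0.1]]
{'fl': [50.7, 79.5, 13.3], 'fr': [51.0, -80.5, 13.7], 'nr': [-69.0, -80.7, 13.5], 'nl': [-69.3, 79.3, 13.2], 'hl': [-51.2, 49.3, 13.2], 'hr': [-51.0, -50.7, 13.4]} c [-9.1 -0.6 13.4] yaw rel 0.0021 pitch/roll [-0.002 -0.002]
res [[-0.1, -0.2], [-0.1, -0.4], [-0.6, -0.3], [-0.6, -0.8], [0.1, 0.1], [0.1, 0.0], [-0.3, -0.0], [-0.1, 0.0], [-0.2, -0.7], [0.1, -1.4], [0.1, -0.5], [0.3, -0.5]]
{'fl': [50.9, 79.6, 12.3], 'fr': [50.8, -80.4, 12.5], 'nr': [-69.1, -80.4, 15.9], 'nl': [-69.0, 79.6, 15.7], 'hl': [-51.1, 49.6, 15.3], 'hr': [-51.1, -50.4, 15.4]} c [-9.1 -0.4 14.1] yaw rel -0.0005 pitch/roll [ 0.029 -0.001]
```

View pics/s10full.png

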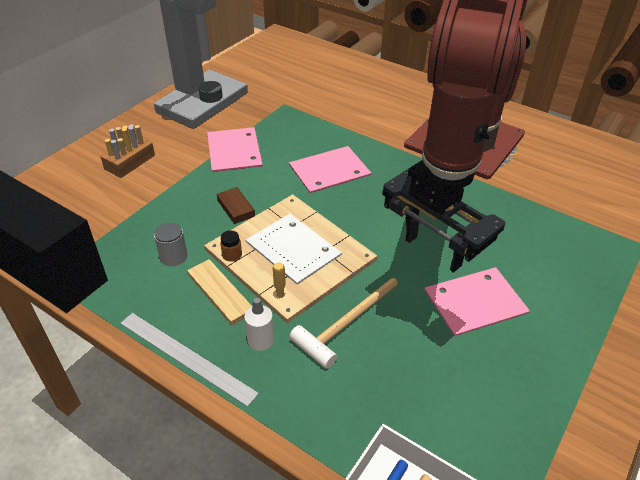

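Both pins show through the holes, and the fit gives hole errors of about 1.3 mm with tilt near 0. As a flushness check I'll press lightly from above near the pin side.

```bash
python3 -c "
from h import *
where();go(-55,0,60)"
```

```text
t 10.05 tcp jig [-82.6 273.4 168.2] tipz 157.2 rel 0.17 F [-0.3  -0.26 -0.34] w 0.08668065773100699
target [ 0.5269 -0.107   0.071 ] shift [ -26.8 -273.2   97.9] spin 0.17
```

Emit:
play_rows:
  plan:
    - [[-0.003, -0.035, 0], 0, 255]
    - [[-0.006, -0.07, 0], 0, 255]
    - [[-0.009, -0.105, 0], 0, 255]
    - [[-0.012, -0.14, 0], 0, 255]
    - [[-0.016, -0.175, 0], 0, 255]
    - [[-0.02, -0.21, 0.01], 0, 255]
    - [[-0.024, -0.245, 0.03], 0, 255]
    - [[-0.028, -0.273, 0.05], 0, 255]
    - [[-0.028, -0.273, 0.08], 0, 255]
    - [[-0.028, -0.273, 0.097], 0, 255]
    - [[-0.028, -0.273, 0.097], 0, 255]
    - [[-0.028, -0.273, 0.097], 0, 255]

```text
t: 11.05
eef_pos: [0.5265, -0.1079, 0.0717]
tool_rot: [0.108, 0.994, -0.001, -0.001]
contact_force: [0.4, 0.0, 0.2]
width: 0.015
```

```bash
python3 -c "
from h import *
where();go(-55,0,24)"
```

```text
t 11.05 tcp jig [-55.2  -1.   71.7] tipz 60.7 rel 0.08 F [0.43 0.04 0.23] w 0.015042650002302496
target [ 0.5269 -0.107   0.035 ] shift [-0.3  1.1 36.7] spin 0.08
```

Emit:
play_rows:
  plan:
    - [[0, 0, 0], 0, 255]
    - [[0, 0, 0], 0, 255]
    - [[0, 0, 0.01], 0, 255]
    - [[0, 0, 0.02], 0, 255]
    - [[0, 0, 0.03], 0, 255]
    - [[0, 0, 0.035], 0, 255]
    - [[0, 0, 0.037], 0, 255]
    - [[0, 0, 0.037], 0, 255]
    - [[0, 0, 0.037], 0, 255]

```text
t: 11.8
eef_pos: [0.5264, -0.1081, 0.0347]
tool_rot: [0.108, 0.994, -0.002, -0.001]
contact_force: [0.5, 0.5, -0.4]
width: 0.0007
```

Emit:
play_rows:
  plan:
    - [[0, 0, 0.001], 0, 255]
    - [[0, 0, 0.002], 0, 255]
    - [[0, 0, 0.003], 0, 255]
    - [[0, 0, 0.003], 0, 255]
    - [[0, 0, 0.003], 0, 255]

```text
t: 12.22
eef_pos: [0.5264, -0.1081, 0.0317]
tool_rot: [0.108, 0.994, -0.002, -0.001]
contact_force: [-0.8, -0.4, -0.2]
width: 0.0008
```

Emit:
play_rows:
  plan:
    - [[0, 0, 0.001], 0, 255]
    - [[0, 0, 0.002], 0, 255]
    - [[0, 0, 0.002], 0, 255]
    - [[0, 0, 0.002], 0, 255]

```text
t: 12.55
eef_pos: [0.5265, -0.1081, 0.0314]
tool_rot: [0.108, 0.994, -0.001, -0.001]
contact_force: [-9.3, 2.6, 23.4]
width: 0.0004
```

Contact came at a tip height of about 20.5 mm. A flush plate's top face is at 20 mm, and it did not yield under 23 N, so it is seated. Now I retreat.

Emit:
play_rows:
  plan:
    - [[0, 0, -0.01], 0, 255]
    - [[0, 0, -0.04], 0, 255]
    - [[0, 0, -0.08], 0, 255]
    - [[0, 0, -0.12], 0, 255]
    - [[0.01, 0.035, -0.14], 0, 255]
    - [[0.015, 0.075, -0.14], 0, 255]
    - [[0.02, 0.115, -0.14], 0, 255]
    - [[0.025, 0.15, -0.14], 0, 255]
    - [[0.025, 0.19, -0.14], 0, 255]
    - [[0.025, 0.23, -0.14], 0, 255]
    - [[0.025, 0.27, -0.14], 0, 255]
    - [[0.025, 0.27, -0.14], 0, 255]

```text
t: 13.55
eef_pos: [0.5601, 0.1711, 0.1706]
tool_rot: [0.103, 0.995, 0.001, -0.001]
contact_force: [-1.3, 0.9, -0.3]
width: 0.0005
```

```bash
python3 -c "
from h import *
im=viewer.read_camera('scene');cv2.imwrite('pics/s11.png',cv2.resize(im[185:325,200:385],None,fx=4,fy=4,interpolation=cv2.INTER_CUBIC))
im=viewer.read_camera('top');cv2.imwrite('pics/t11.png',im)
where()"
```

```text
t 13.65 tcp jig [-80.7 270.9 170.6] tipz 159.6 rel 0.26 F [ 0.7  -1.03 -0.2 ] w 0.0005136913036345194
```

View pics/s11.png

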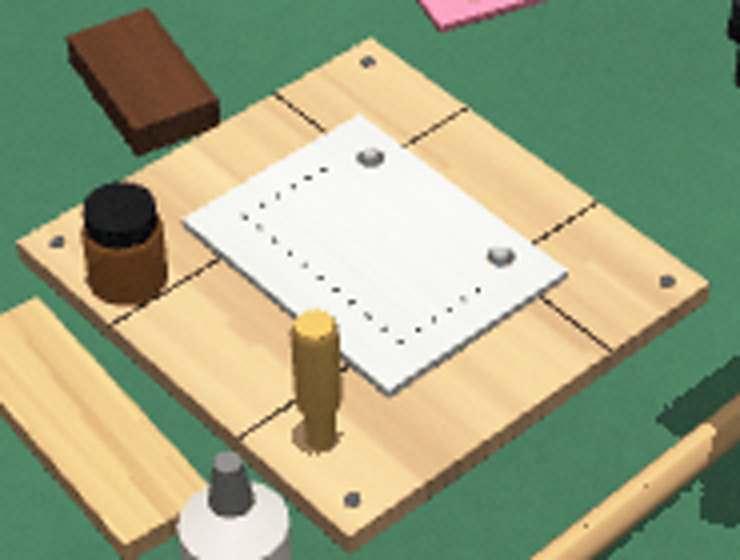

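View pics/t11.png

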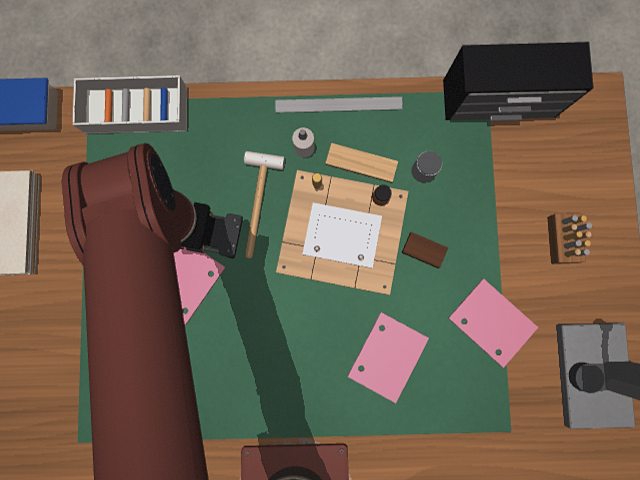

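The plate sits flat with both pins through its holes, at (317,249) and (361,257) in the top view. The plate did not shift under the press, every bystander is where it started, and the arm is clear.

```bash
python3 -c "
from workcell import manip
print(manip.hand_in())"
```

```text
the job is handed in; nothing more can be done
None
```

The guide plate now lies flush on the jig's base with both holes over their pins. I handed the job in at about 13.7 s of the 64 s; hand-in reports no verdict.

I pushed the plate's robot-side edge with both open fingers to square it up, then nudged it about 4 mm sideways with the closed fingers. A second two-finger push then dropped it over the pins. It was never grasped or lifted.

**Last checks:**
- **Hole position:** both pins show through the holes, and the camera fit puts each hole about 1.3 mm from its pin (limit 4 mm).
- **Tilt:** the camera fit gave close to 0 rad when I assumed a flat plate, but 0.029 rad when I assumed a tilted one. The flat fit matched the pictures better, but the cameras alone do not settle it.
- **Flushness:** a light press from above met the plate's top face at about 20.5 mm, against 20 mm for a seated plate. It did not give under 23 N or shift in the pictures afterwards.
- **Everything else:** the other items look unmoved in the last pictures, which I judged by eye, and the arm is clear of everything.

The first sideways push stopped short because the closed fingers are thinner than I had assumed; I made it up in two further small steps.

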